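Refit the grip guard on a bent steam wand

TASK

Pick up the orange grip guard from the rubber mat, thread it over the free end of the steam wand, and ease it along and round the bend without forcing it. Press it gently home against the green rubber buffer of the red stop ring, feeling for the contact and holding the pressure for a moment, then let go and leave it there. Leave the blue guard, the pitcher, the squeeze bottle, the tamper and the cups where they are.

Things in the scene. Friction and masses are not known exactly. Their poses are not given: they have to be found in the camera images.
- guard: Orange grip guard to fit: stiff plastic sleeve 30 mm long, octagonal outside (30 mm across flats), 14 mm bore right through, same from both ends, about 60 g. Origin at its centre, x along the bore. Starts lying on the 3 mm thick mat, bore level, centre 15 mm above the mat, with two flats upright (facing its +y and -y) that can be gripped from above.
- blue_guard: A blue guard of the same shape and size, also lying on the mat; not to be used or moved.
- tower: Fixed steam tower, upright post 56 mm in diameter, 132 mm high; origin at the centre of its foot. A rigid level dark steel wand, 10 mm in diameter, leaves it: in the tower frame the wand's centre line runs at z=105 mm along -x at y=0 as far as x=-115 mm (inner leg), bends 75 degrees towards -y on a 50 mm centre-line radius (see bend_centre), then runs 70 mm straight to the free end.
- bend_centre (a point): Centre of the wand's bend, at the height of its centre line, at (-115,-50,105) mm in the tower frame (not a solid thing). The guard's bore has about 2 mm of play all round on the straight legs, only about 0.9 mm in the bend.
- wand_tip: The outer leg of the wand. Origin at the end of the wand's rounded free end, on its centre line; x points along the leg, outwards off the end; z up. The straight leg runs from x=-70 mm (end of the bend) to 0.
- stop_ring: Red stop ring, 26 mm in diameter, 14 mm thick, fixed on the inner leg, face 50 to 70 mm from the post's axis. Origin on the wand's centre line in its face; x along the inner leg towards the bend. A firm green buffer, 21 mm in diameter, stands 1 to 12 mm out of the face, not measured, different each time: find it by feel. A 4 to 8 N push seats the guard on it; over 20 N between guard and wand or ring is too much.
- pitcher: Steel milk pitcher with handle, 84 mm wide, 100 mm high, standing; origin under its centre. Leave it alone.
- squeeze: Black squeeze bottle, 60 mm wide, 190 mm high, standing; origin under its centre. Leave it alone.
- tamper: Dark steel coffee tamper, 56 mm wide, 85 mm high, standing; origin under its centre. Leave it alone.
- cups: Stack of white cups, 86 mm wide, 124 mm high, standing; origin under its centre. Leave it alone.
Mind the look-alikes: they are no part of the job. Of the things shaped like the guard, the orange one is meant.

How it is judged (in metres and radians):
On the way, in this order (a step that is already met when the one before it is completed fails the run):
1. the orange guard is threaded on the straight outer leg of the wand (x of guard in the frame of wand_tip between -0.065 and -0.018 m and y of guard in the frame of wand_tip between -0.006 and 0.006 m and z of guard in the frame of wand_tip between -0.006 and 0.006 m), for 0.05 s.
2. it has been slid round the bend on to the inner leg (x of guard in the frame of stop_ring between 0.012 and 0.045 m and y of guard in the frame of stop_ring between -0.006 and 0.006 m and z of guard in the frame of stop_ring between -0.006 and 0.006 m and angle between the x axis of guard and the x axis of stop_ring, either way round below 0.25 rad), for 0.05 s.
3. it is pressed against the buffer of the stop ring with more than 3 N for 0.2 s (contact force between guard and stop_ring above 3 N and x of guard in the frame of stop_ring below 0.03 m), for 0.2 s.
At the end, for the whole second after the job is handed in: The orange guard, having been pressed home against the buffer, is at rest on the inner leg in front of the stop ring (its centre 12 to 30 mm from the ring's face along the leg, within 6 mm of the wand's centre line, bore along the leg within 0.25 rad) and has been let go (x of guard in the frame of stop_ring between 0.012 and 0.03 m and y of guard in the frame of stop_ring between -0.006 and 0.006 m and z of guard in the frame of stop_ring between -0.006 and 0.006 m and angle between the x axis of guard and the x axis of stop_ring, either way round below 0.25 rad and linear speed of guard below 0.01 m/s); the robot touches nothing.
It fails at once if the guard is forced: more than 20 N between it and the wand or stop ring (contact force between guard and tower above 20 N).
It fails at once if the gripper presses on the tower or wand with more than 20 N (contact force between any of the fingers, the arm and tower above 20 N).
It fails at once if the blue guard or another bystander is moved more than 30 mm (distance of any of blue_guard, pitcher, squeeze, tamper, cups from where it was at the start of the episode above 0.03 m).
It also fails if it takes over 72 s, if anything falls off the work surface, if the arm or the gripper's body presses on something with over 40 N, if the wrist force passes 120 N, or if a joint passes its speed limit or range.

ROBOT

A 6-joint arm with a two-finger parallel gripper is mounted at the origin on the work surface. World frame = base frame: x ahead of the robot, y to its left, z up, the work surface at z = 0. Lengths are in mm, angles in rad, forces in N, time in s.
With the tool pointing down it reaches from about 350 to 875 mm from the base axis. Payload 4.2 kg.
Tool frame: the origin (TCP) lies between the finger pads; the fingertips stand 14 mm ahead of it and the grasp point (between the pads) lies 5 mm behind it; z points along the fingers, y is the line along which they close (so a half turn about z gives the same grasp; the last joint's range is limited). The gripper opens to 85 mm and grips with 20 to 120 N. Pads are 22 mm wide; open, the fingers measure 114 mm over their backs; the gripper's body (76 mm by 85 mm) begins 54 mm behind the grasp point. The pads swing forward as they close: fully open they stand 13 mm farther back than shut.
Start: joints at [0.259, 0.385, 0.008, 0, -1.194, -0.259], TCP at [624.979, 0.025, 245.312] pointing down, gripper open.
Joint ranges: [-3.14, 3.14], [-1.21, 2.06], [-1.07, 1.41], [-3.16, 2.05], [-2.99, -0.16], [-3.1, 3.1]. Speed limits (rad/s): [2.79, 2.79, 3.14, 3.14, 3.14, 3.14].

INTERFACE

Orientations are given as a unit quaternion [x, y, z, w].
In Python, from bench import * gives the robot as it stands.
- The arm moves only by the tool carry_out, never from a script. Its argument "motion" is a list of rows, each a list of 7 numbers: the turn, a rotation vector about the tool's x, y, z in rad, then the shift along the tool's x, y, z in mm, then the opening, from -1 (shut) to 1 (fully open), so that 0 is half open. A call has 1 to 5 rows; each row is the pose to reach, as a shift and turn from the pose commanded when the call began, along the tool's axes at that moment; what a row does not reach only later rows make up. A row lasts 1/8 s, in which the tool goes at most 62.5 mm and 10.7 degrees, less where a joint would pass 70% of its speed; a pose out of reach is approached as far as the arm can. A call with a gripper value outside its range is refused whole. The fingers move at their own pace and stop on an object; the grip force is fixed at half the most. Time passes only in rows, so rows that repeat a pose let the fingers close. It gives the time, the measured TCP pose, the force, the opening and the grip force at its end, in the units of the state.
- read_state(): the state, without advancing time (a new reading comes with each control period).
- get_image(name): name is "scene" or "side" or "wrist"; returns a dict with "color" (384x512x3 uint8, blue, green, red), "mtx" (3x3 intrinsics, pixels), "position" and "orientation" of the camera in the world. Camera axes: x right, y down, z forward; pixel columns grow to the right and rows downward; lengths in mm; the calibration is good to about 2 mm. A picture is of the moment at which its call begins. There is no depth.
- job_done(): hands the job in; it is judged then, once.
The state is a dict: "clock": time; "joints": joint angles; "joint_vel": joint speeds; "joint_efforts": joint torques, N m; "position": TCP position; "ee_rot": TCP orientation; "contact_force": force on the tool from outside, world axes, zero at the start; "wrist_torque": the same for the moment, N m; "gripper_width": finger opening in mm; "grasp_force": force on a finger pad.
Only numpy, scipy, OpenCV 4.12 (cv2) and the standard library are available. Lean on these libraries where they do the work, as an engineer would, in place of code of your own. Each camera call takes 0.05 s, during which the arm holds its last target. There are 200 camera calls.

## Working session

There is one attempt and no reset: what is moved stays moved. The work goes in short steps, Python scripts to look and compute and a tool call to move; the robot and the scene stay as the last step left them, time stands still between calls to the robot, and variables do not carry over. Pictures are saved under pics/ and viewed, at most 10 in all, crops included, and the job is handed in when it is done.

Besides the shell and the picture viewer there is one more tool, called after ">>>" as a command line: name --pt "numbers of a row" for each row, then --argument value for the rest. carry_out: Moves the arm, as the interface text tells. Its arguments: {"type":"object","properties":{"motion":{"type":"array"}},"required":["motion"]}

```bash
mkdir -p pics; ls; python3 - <<'E'
from bench import *
import cv2,numpy as np
ims=[get_image(n) for n in("scene","side","wrist")]
for n,i in zip(("scene","side","wrist"),ims):
    cv2.imwrite(f"pics/{n}0.png",i["color"]); print(n,np.round(i["mtx"],1).tolist(),np.round(i["position"],1),np.round(i["orientation"],4))
cv2.imwrite("pics/a.png",np.vstack([cv2.resize(i["color"],(400,300)) for i in ims[:2]]))
print(read_state())
E
```

```text
pics
scene [[458.8, 0.0, 251.7], [0.0, 458.8, 192.4], [0.0, 0.0, 1.0]] [1174.9  620.6 1015.2] [ 0.3586  0.8592 -0.336  -0.1425]
side [[394.2, 0.0, 262.4], [0.0, 394.2, 188.6], [0.0, 0.0, 1.0]] [ 383.4 -757.   623.9] [ 0.8717 -0.0843  0.0518 -0.48  ]
wrist [[336.9, 0.0, 255.1], [0.0, 336.9, 192.2], [0.0, 0.0, 1.0]] [623.8 -81.  374. ] [ 3.000e-04  9.876e-01  1.568e-01 -5.000e-04]
{'clock': 0.15, 'joints': array([ 2.58606021e-01,  3.85393272e-01,  6.96513791e-03, -3.43622374e-04,
       -1.19399351e+00, -2.58603975e-01]), 'joint_vel': array([ 3.22875266e-04, -3.11307642e-03,  4.77251300e-03,  7.48415285e-04,
        7.48467359e-05,  2.77694720e-04]), 'joint_efforts': array([-6.03353892e-04, -3.92678475e+01,  1.88581592e+01,  4.18858320e+00,
       -3.39302780e-03,  5.70479813e-06]), 'position': array([6.24597965e+02, 2.18017153e-02, 2.44475979e+02]), 'ee_rot': array([-7.07062467e-01,  7.07150607e-01,  5.46630433e-04, -6.22188451e-04]), 'contact_force': array([ 0.01986701,  0.53485942, -0.30061701]), 'wrist_torque': array([-0.01345588, -0.0227523 , -0.00431528]), 'grasp_force': 0.0, 'gripper_width': 85.77839878338591}
```

View pics/scene0.png

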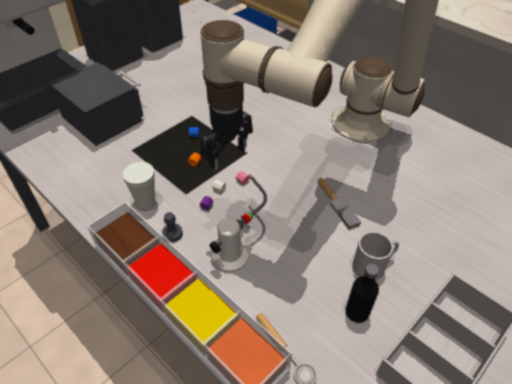

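View pics/side0.png

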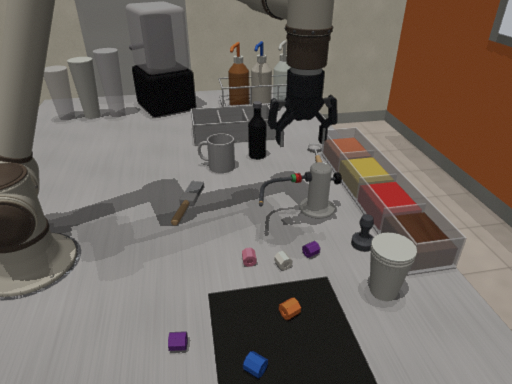

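Both views show these candidates for the guard:
- orange guard on the mat: scene (194,159), side (290,308)
- blue guard: side (255,364)
- pink, white and purple pieces off the mat: side (249,257), (283,260), (311,249), (178,341)
- orange food tray: scene (247,350)

I choose the orange one on the mat. The wand runs from the tower at side (318,190) past the ring at (298,177) to a free end near (262,203).

```bash
cat > h.py <<'E'
import cv2,numpy as np
from scipy.spatial.transform import Rotation as R
def ray(im,p):
    d=np.linalg.inv(im["mtx"])@[p[0],p[1],1.]; return np.array(im["position"],float),R.from_quat(im["orientation"]).apply(d/np.linalg.norm(d))
def onz(im,p,z):
    o,d=ray(im,p); return o+d*(z-o[2])/d[2]
def tri(a,p,b,q):
    o1,d1=ray(a,p);o2,d2=ray(b,q);t=np.linalg.lstsq(np.c_[d1,-d2],o2-o1,rcond=None)[0]
    x,y=o1+t[0]*d1,o2+t[1]*d2; return (x+y)/2,np.linalg.norm(x-y)
def proj(im,P):
    c=R.from_quat(im["orientation"]).inv().apply(np.asarray(P)-im["position"]); q=im["mtx"]@c; return q[:2]/q[2]
def mask(c,hlo,hhi,s=120,v=60):
    h=cv2.cvtColor(c,cv2.COLOR_BGR2HSV); return cv2.inRange(h,(hlo,s,v),(hhi,255,255))
def blobs(m,amin=5):
    n,l,st,ce=cv2.connectedComponentsWithStats(m); return [(st[i,4],ce[i].round(1).tolist(),st[i,:4].tolist()) for i in range(1,n) if st[i,4]>=amin]
E
python3 - <<'E'
from h import *
from bench import *
S,D,W=[get_image(n) for n in("scene","side","wrist")]
crop=lambda im,x,y,w,h:cv2.resize(im["color"][y:y+h,x:x+w],(400,300),interpolation=cv2.INTER_CUBIC)
cv2.imwrite("pics/b.png",np.vstack([np.hstack([crop(S,200,165,80,60),crop(D,250,160,80,60)]),np.hstack([crop(D,230,285,80,60),cv2.resize(W["color"],(400,300))])]))
for n,im in(("S",S),("D",D),("W",W)):
    for c,a in(("orange",(6,14)),("red",(0,4)),("green",(45,80)),("blue",(105,120))): print(n,c,[b for b in blobs(mask(im["color"],*a)) if b[0]<3000])
E
```

```text
S orange [(np.int32(5), [182.6, 0.8], [182, 0, 2, 3]), (np.int32(132), [194.2, 159.3], [188, 152, 14, 15]), (np.int32(1317), [125.0, 235.1], [98, 213, 56, 46]), (np.int32(6), [248.5, 215.5], [246, 213, 6, 6]), (np.int32(2735), [246.2, 352.5], [209, 318, 75, 66])]
S red [(np.int32(54), [245.9, 218.1], [242, 213, 9, 11]), (np.int32(1870), [160.2, 269.7], [129, 243, 64, 55]), (np.int32(5), [183.6, 283.8], [182, 283, 4, 3])]
S green [(np.int32(9), [250.3, 214.0], [248, 213, 5, 4])]
S blue [(np.int32(447), [258.6, 18.6], [236, 7, 41, 26]), (np.int32(111), [193.3, 131.1], [188, 126, 12, 11])]
D orange [(np.int32(62), [235.1, 48.0], [230, 42, 10, 15]), (np.int32(371), [237.8, 74.8], [229, 63, 19, 23]), (np.int32(247), [237.8, 95.7], [230, 88, 18, 17]), (np.int32(295), [348.6, 144.4], [334, 138, 31, 14]), (np.int32(837), [420.6, 227.0], [396, 213, 51, 29]), (np.int32(358), [289.5, 307.9], [279, 297, 22, 23])]
D red [(np.int32(39), [298.3, 177.6], [296, 173, 6, 10]), (np.int32(689), [391.9, 194.2], [370, 182, 46, 25])]
D green [(np.int32(18), [293.3, 177.5], [292, 175, 4, 6])]
D blue [(np.int
[... 304 characters left out ...]
nt32(20), [22.8, 148.4], [20, 145, 6, 8]), (np.int32(15), [25.4, 156.0], [23, 153, 8, 8]), (np.int32(68), [29.1, 168.0], [24, 158, 14, 20]), (np.int32(10), [38.6, 179.7], [37, 177, 4, 6]), (np.int32(177), [36.5, 197.0], [28, 179, 19, 36]), (np.int32(5), [40.0, 184.8], [38, 184, 5, 2]), (np.int32(7), [44.4, 217.1], [43, 215, 4, 5]), (np.int32(114), [42.4, 235.6], [36, 218, 15, 38]), (np.int32(5), [47.2, 222.8], [46, 221, 3, 4]), (np.int32(25), [49.9, 241.7], [47, 236, 7, 12]), (np.int32(6), [52.7, 245.8], [52, 245, 3, 3]), (np.int32(18), [52.8, 252.4], [50, 249, 6, 7]), (np.int32(408), [228.0, 272.9], [220, 259, 17, 28])]
W green [(np.int32(166), [241.3, 275.1], [237, 264, 10, 20])]
W blue []
```

View pics/b.png

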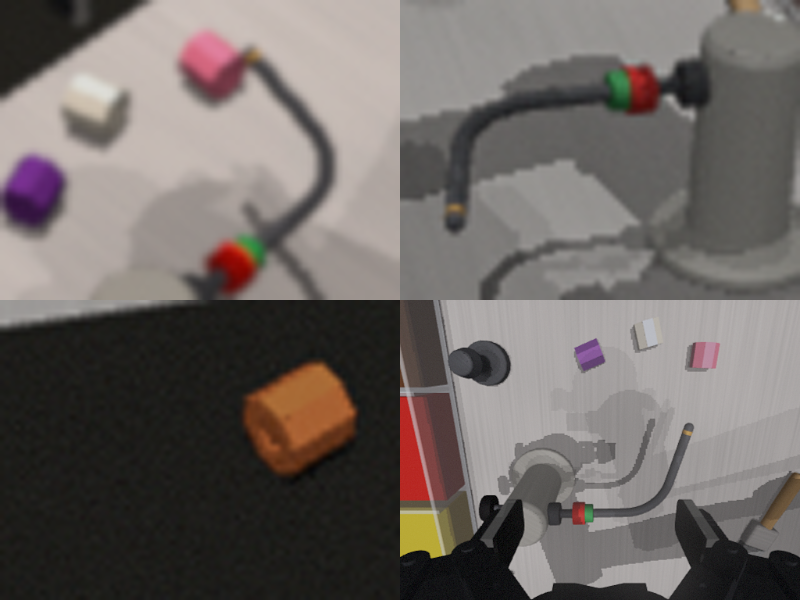

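The crops show the following:
- The orange guard lies at side (290,308), its bore opening to the lower left.
- In the wrist picture the wand's inner leg lies along row ~274, the green buffer is at (241,275), and the free end is at about (369,162).

```bash
python3 - <<'E'
from h import *
from bench import *
S,D,W=[get_image(n) for n in("scene","side","wrist")]
print("guard",tri(S,(194.2,159.3),D,(289.5,307.9)),onz(D,(289.5,307.9),18),onz(S,(194.2,159.3),18))
print("blue",tri(S,(193.3,131.1),D,(254.8,363.6)))
print("red",tri(S,(245.9,217.5),D,(298.3,177.6)),"wrist",onz(W,(228,272.9),105))
g=cv2.cvtColor(W["color"],cv2.COLOR_BGR2GRAY).astype(int)
inn=[];out=[]
for u in range(256,296,3):
    v=np.arange(262,288);m=v[g[262:288,u]<85]
    if len(m): inn.append((u,m.mean(),len(m)))
for v in range(172,222,4):
    u=np.arange(335,380);m=u[g[v,335:380]<85]
    if len(m): out.append((m.mean(),v,len(m)))
print(inn[:3],inn[-3:],out[:3],out[-3:])
I=np.array([onz(W,p,105)[:2] for p in inn]);O=np.array([onz(W,p,105)[:2] for p in out])
for n,P in(("in",I),("out",O)):
    vx,vy,x,y=cv2.fitLine(P.astype(np.float32),cv2.DIST_HUBER,0,.01,.01).ravel();print(n,vx,vy,x,y,np.degrees(np.arctan2(vy,vx)),P[0],P[-1])
print("tip",onz(W,(368.6,161.5),105),"green faces",onz(W,(237,274.5),105),onz(W,(246.5,274.5),105),"ring face", onz(W,(236.5,274),105))
print("tower wrist base?", proj(W,[0,0,0]))
E
```

```text
guard (array([ 543.0513056 , -254.13857843,   19.48380401]), np.float64(1.6154485686080462)) [ 544.11890952 -253.37890895   18.        ] [ 541.32462259 -255.17664795   18.        ]
blue (array([ 455.54669521, -360.06185871,   21.49318662]), np.float64(0.531031001394682))
red (array([648.9637508 ,  82.70054068, 106.79097866]), np.float64(4.8272897961534165)) wrist [648.92287087  84.44586043 105.        ]
[(256, np.float64(270.1666666666667), 6), (259, np.float64(270.1666666666667), 6), (262, np.float64(270.1666666666667), 6)] [(289, np.float64(271.5), 10), (292, np.float64(271.0), 11), (295, np.float64(271.0), 11)] [(np.float64(363.0), 172, 5), (np.float64(361.5), 176, 6), (np.float64(360.5), 180, 6)] [(np.float64(349.5), 212, 8), (np.float64(349.9), 216, 10), (np.float64(348.1), 220, 10)]
in 0.9985318 -0.054167874 603.37256 82.44743 -3.1051102 [623.34314195  81.60571753] [587.78670286  82.4703061 ]
out 0.20588113 0.978577 540.02905 12.319339 78.11891 [535.00813167 -10.62483884] [543.66369749  32.22419584]
tip [531.30480142 -19.482587   105.        ] green faces [640.72837961  86.11615663 105.        ] [632.03444521  86.11618537 105.        ] ring face [641.1768659   85.59360087 105.        ]
tower wrist base? [806.88818856 157.56843135]
```

>>> carry_out --pt "0 0 0 50 16 18 0.6" --pt "0 0 0 105 34 38 0.6" --pt "0 0 0 160 52 58 0.6" --pt "0 0 0 214 69 76 0.6" --pt "0 0 0 254 82 95 0.6"

```text
clock: 1.08
position: [542.2, -256.0, 150.0]
ee_rot: [-0.707, 0.707, -0.0, 0.0]
contact_force: [0.4, 0.0, 0.5]
gripper_width: 68.4
grasp_force: 0.0
```

```bash
python3 - <<'E'
from h import *
from bench import *
W=get_image("wrist"); c=W["color"]; cv2.imwrite("pics/w1.png",c)
s=read_state();print(s["clock"],s["position"],s["gripper_width"])
h=cv2.cvtColor(c,cv2.COLOR_BGR2HSV)
m=cv2.inRange(h,(5,110,40),(16,255,255)); print(blobs(m,30))
cs=max(cv2.findContours(m,0,2)[0],key=cv2.contourArea)
p=cv2.approxPolyDP(cs,3,True)[:,0]; print(p.tolist())
for q in p: print(q,onz(W,q,33)[:2].round(1),onz(W,q,18)[:2].round(1))
x,y,w,hh=cv2.boundingRect(cs); k=c[max(0,y-15):y+hh+15,max(0,x-20):x+w+20]
print(x,y,w,hh);cv2.imwrite("pics/w1c.png",cv2.resize(k,None,fx=4,fy=4,interpolation=cv2.INTER_CUBIC)[:600,:800])
E
```

```text
1.125 [ 539.01930042 -258.61165114  146.89519398] 68.55535913150058
[(np.int32(2393), [257.2, 191.5], [229, 159, 65, 67])]
[[266, 159], [230, 177], [232, 196], [238, 203], [231, 204], [237, 204], [244, 213], [238, 215], [248, 214], [246, 221], [252, 215], [258, 219], [249, 224], [256, 225], [254, 220], [259, 224], [264, 216], [278, 220], [280, 212], [287, 214], [284, 210], [292, 207], [285, 206], [291, 204], [292, 198], [280, 198]]
[266 159] [ 533.3 -282.7] [ 532.9 -279.4]
[230 177] [ 560.5 -268.8] [ 561.7 -264.7]
[232 196] [ 559.4 -253.6] [ 560.5 -248.6]
[238 203] [ 554.8 -247.9] [ 555.7 -242.5]
[231 204] [ 560.3 -247. ] [ 561.5 -241.6]
[237 204] [ 555.6 -247. ] [ 556.5 -241.6]
[244 213] [ 550.3 -239.5] [ 550.8 -233.6]
[238 215] [ 555.  -237.8] [ 555.8 -231.8]
[248 214] [ 547.1 -238.7] [ 547.5 -232.7]
[246 221] [ 548.8 -232.7] [ 549.2 -226.4]
[252 215] [ 544.  -237.8] [ 544.2 -231.8]
[258 219] [ 539.2 -234.4] [ 539.1 -228.2]
[249 224] [ 546.4 -230.1] [ 546.7 -223.6]
[256 225] [ 540.8 -229.3] [ 540.8 -222.7]
[254 220] [ 542.4 -233.6] [ 542.5 -227.3]
[259 224] [ 538.4 -230.1] [ 538.3 -223.6]
[264 216] [ 534.5 -237. ] [ 534.1 -230.9]
[278 220] [ 523.4 -233.5] [ 522.3 -227.3]
[280 212] [ 522.  -240.3] [ 520.8 -234.5]
[287 214] [ 516.4 -238.6] [ 514.9 -232.7]
[284 210] [ 518.9 -242. ] [ 517.5 -236.2]
[292 207] [ 512.7 -244.5] [ 511.  -238.9]
[285 206] [ 518.2 -245.4] [ 516.8 -239.8]
[291 204] [ 513.6 -247. ] [ 511.9 -241.5]
[292 198] [ 512.9 -252. ] [ 511.2 -246.8]
[280 198] [ 522.2 -252. ] [ 521.1 -246.8]
229 159 65 67
```

View pics/w1c.png

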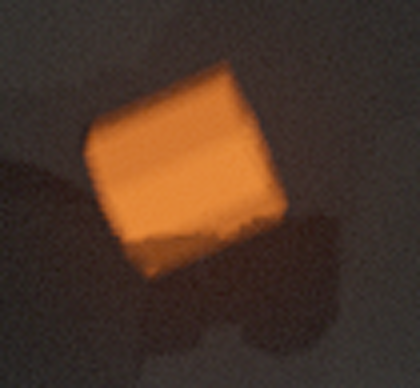

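The guard's bore runs from lower left to upper right in the image, about 25° off the rows. Its silhouette centre is at wrist pixel (256,187), which gives about (541.5, -255.5) with a bore yaw of about 205°. I'll turn the tool by 1.127 about its z and descend.

>>> carry_out --pt "0 0 0.18 1.5 1.5 10 0.6" --pt "0 0 0.36 1.5 1.5 20 0.6" --pt "0 0 0.54 1.5 1.5 30 0.6" --pt "0 0 0.72 1.5 1.5 45 0.6" --pt "0 0 0.9 1.5 1.5 60 0.6"

```text
clock: 1.75
position: [541.8, -255.3, 90.1]
ee_rot: [-0.326, 0.945, -0.0, 0.0]
contact_force: [-0.1, -0.0, -0.4]
gripper_width: 68.1
grasp_force: 0.0
```

>>> carry_out --pt "0 0 0.15 0 0 10 0.6" --pt "0 0 0.227 0 0 15 0.6" --pt "0 0 0.227 0 0 15 0.6" --pt "0 0 0.227 0 0 15 0.6"

```text
clock: 2.25
position: [541.8, -255.4, 75.7]
ee_rot: [-0.221, 0.975, -0.0, 0.0]
contact_force: [0.3, -0.9, 0.1]
gripper_width: 68.4
grasp_force: 0.0
```

```bash
python3 - <<'E'
from h import *
from bench import *
W=get_image("wrist"); c=W["color"]
s=read_state();print(s["clock"],s["position"],s["joints"],R.from_quat(s["ee_rot"]).as_matrix().round(3).tolist())
m=mask(c,5,16,110,40)
cs=max(cv2.findContours(m,0,2)[0],key=cv2.contourArea)
b=cv2.boundingRect(cs);print(b,cv2.minAreaRect(cs))
f=(b[0]+b[2]/2,b[1]+b[3]/2);print(onz(W,f,18),proj(W,[541.5,-255.5,18]))
cv2.imwrite("pics/w2.png",c)
E
```

```text
2.3 [ 541.81496345 -255.45796944   75.7460966 ] [-1.70488134e-01  5.08708913e-01 -2.64297426e-01  1.38845363e-04
 -7.97011105e-01 -9.55548887e-01] [[-0.903, -0.43, 0.001], [-0.43, 0.903, -0.0], [-0.001, -0.001, -1.0]]
(228, 192, 78, 76) ((266.961669921875, 229.49801635742188), (76.4380111694336, 74.90157318115234), 2.935673475265503)
[ 543.09629633 -248.03253336   18.        ] [257.04298369 222.92872561]
```

View pics/w2.png

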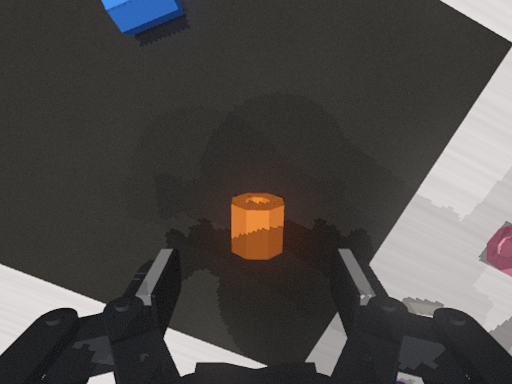

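The orange guard is centred at (258,226), with its bore upright in the picture and the fingers on either side at columns 165 and 345. It is aligned, so I'll descend and grip.

>>> carry_out --pt "0 0 0 -1 0.5 30 0.6" --pt "0 0 0 -1 0.5 55 0.6" --pt "0 0 0 -1 0.5 55 0.2" --pt "0 0 0 -1 0.5 55 -0.6" --pt "0 0 0 -1 0.5 55 -0.6"

```text
clock: 2.92
position: [543.3, -254.8, 22.0]
ee_rot: [-0.22, 0.975, -0.001, 0.001]
contact_force: [-0.2, -0.3, -1.4]
gripper_width: 28.8
grasp_force: 60.0
```

>>> carry_out --pt "0 0 0 0 0 0 -1" --pt "0 0 0 0 0 0 -1" --pt "0 0 0 0 0 0 -1"

```text
clock: 3.3
position: [543.2, -254.8, 21.8]
ee_rot: [-0.22, 0.975, -0.001, 0.001]
contact_force: [0.4, 1.0, 5.4]
gripper_width: 28.8
grasp_force: 60.8
```

>>> carry_out --pt "0 0 0 0 0 -40 -1" --pt "0 0 -0.18 -10 30 -80 -1" --pt "0 0 -0.36 -20 70 -89 -1" --pt "0 0 -0.54 -32 110 -89 -1" --pt "0 0 -0.72 -46 158 -89 -1"

```text
clock: 3.92
position: [515.4, -91.1, 109.5]
ee_rot: [-0.552, 0.834, -0.0, 0.0]
contact_force: [0.6, 0.4, -0.2]
gripper_width: 28.7
grasp_force: 60.1
```

>>> carry_out --pt "0 0 -0.15 0 0 0 -1" --pt "0 0 -0.18 0 0 0 -1" --pt "0 0 -0.18 0 0 0 -1" --pt "0 0 -0.18 0 0 0 -1"

```text
clock: 4.42
position: [515.8, -92.7, 109.2]
ee_rot: [-0.622, 0.783, 0.0, -0.0]
contact_force: [-0.4, -0.6, -0.9]
gripper_width: 28.6
grasp_force: 60.1
```

```bash
python3 - <<'E'
from h import *
from bench import *
W,S,D=[get_image(n) for n in("wrist","scene","side")]
s=read_state();print(s["clock"],s["position"],s["joints"][5],R.from_quat(s["ee_rot"]).as_matrix().round(3).tolist(),s["contact_force"],s["gripper_width"])
crop=lambda im,x,y,w,h:cv2.resize(im["color"][y:y+h,x:x+w],(400,300),interpolation=cv2.INTER_CUBIC)
ps=proj(S,[516,-92,109]).astype(int);pd=proj(D,[516,-60,109]).astype(int);print(ps,pd)
cv2.imwrite("pics/c.png",np.vstack([np.hstack([crop(W,0,0,512,384),crop(W,156,230,144,108)]),np.hstack([crop(S,ps[0]-20,ps[1]-20,120,90),crop(D,pd[0]-60,pd[1]-60,120,90)])]))
for n,i in(("W",W),("S",S),("D",D)):cv2.imwrite(f"pics/{n}3.png",i["color"])
E
```

```text
4.575 [515.79913668 -92.60277394 109.19079788] -0.36064277451532417 [[-0.226, -0.974, -0.0], [-0.974, 0.226, -0.0], [0.0, 0.0, -1.0]] [-1.06053541  0.52007473 -0.07211612] 28.754191691014462
[235 159] [257 214]
```

View pics/c.png

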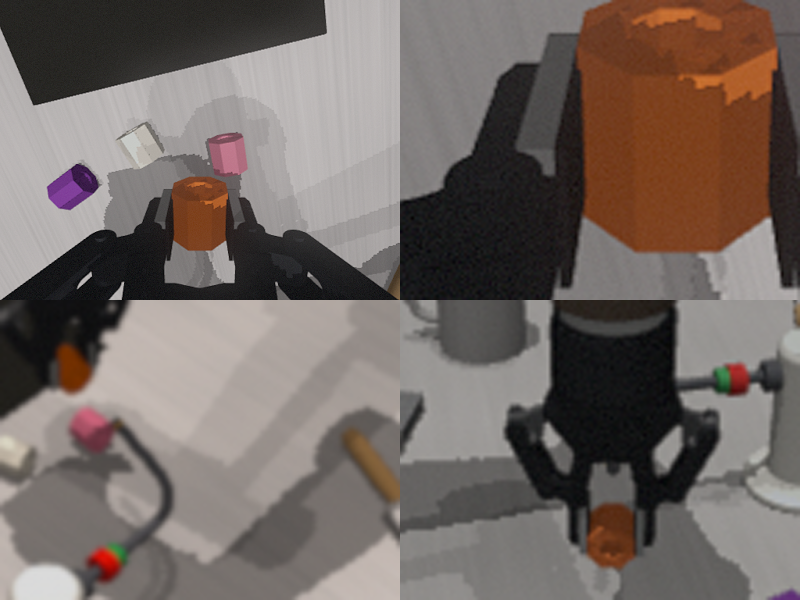

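>>> carry_out --pt "0 0 0 0 0 -50 -1" --pt "0 0 0 -50 -2 -71 -1" --pt "0 0 0 -110 -4 -71 -1" --pt "0 0 0 -170 -6 -71 -1" --pt "0 0 0 -225 -8 -71 -1"

```text
clock: 5.2
position: [574.6, 127.0, 180.4]
ee_rot: [-0.622, 0.783, -0.0, 0.0]
contact_force: [0.6, 0.1, -0.8]
gripper_width: 28.7
grasp_force: 60.1
```

>>> carry_out --pt "0 0 0 0 0 0 -1" --pt "0 0 0 0 0 0 -1" --pt "0 0 0 0 0 0 -1"

```text
clock: 5.58
position: [573.9, 124.0, 180.3]
ee_rot: [-0.622, 0.783, 0.0, -0.0]
contact_force: [-0.2, -0.3, -0.6]
gripper_width: 28.5
grasp_force: 60.1
```

```bash
python3 - <<'E'
from h import *
from bench import *
import pickle
W=get_image("wrist")
s=read_state();print(s["clock"],s["position"],R.from_quat(s["ee_rot"]).as_matrix().round(3).tolist())
pickle.dump((W,s),open("w4.pkl","wb"))
c=W["color"];cv2.imwrite("pics/w4.png",cv2.resize(c,(768,576),interpolation=cv2.INTER_CUBIC))
print("cam",W["position"],R.from_quat(W["orientation"]).as_matrix().round(3).tolist())
print(blobs(mask(c,45,80),20),blobs(mask(c,0,4),60))
E
```

```text
5.625 [574.05256788 123.9721713  180.43061228] [[-0.227, -0.974, -0.0], [-0.974, 0.227, -0.0], [0.0, 0.0, -1.0]]
cam [555.05112585  45.11274064 309.95078855] [[-0.974, 0.216, 0.071], [0.227, 0.926, 0.301], [-0.0, 0.31, -0.951]]
[(np.int32(566), [139.8, 175.8], [129, 159, 27, 34])] [(np.int32(966), [119.4, 180.7], [104, 158, 40, 44])]
```

View pics/w4.png

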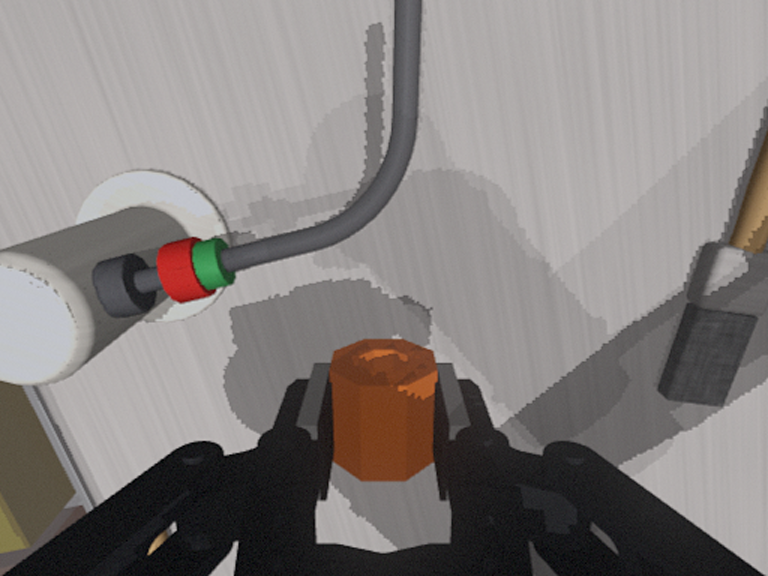

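The outer leg leaves the top of the frame at about (408,0) and the bend is near (390,170). The buffer is at (213,264), and the guard sits square in the fingers at columns 331–436 and rows 340–480 (display pixels). Next I'll fit the legs and the guard's offset in the tool.

```bash
cat > fit.py <<'E'
from h import *
import pickle
from scipy.optimize import least_squares
W,s=pickle.load(open("w4.pkl","rb"))
g=cv2.GaussianBlur(cv2.cvtColor(W["color"],cv2.COLOR_BGR2GRAY),(3,3),0).astype(float)
def edges(line):
    d=np.gradient(line); a=np.argmin(d); b=a+4+np.argmax(d[a+4:a+26]); 
    return a,b
L=[];
for v in range(2,60,2):
    a,b=edges(g[v,252:300]); L.append(((252+a,v),(252+b,v)))
I=[]
for u in range(162,206,2):
    a,b=edges(g[135:190,u]); I.append(((u,135+a),(u,135+b)))
print(L[::7],I[::5])
def line(prs):
    r=[]
    for k in(0,1):
        P=np.float32([onz(W,p[k],105)[:2] for p in prs]); vx,vy,x,y=cv2.fitLine(P,cv2.DIST_HUBER,0,.01,.01).ravel(); r.append((vx,vy,x,y))
    r=np.array(r)
    if r[0,:2]@r[1,:2]<0:r[1,:2]*=-1
    d=r[:,:2].mean(0);d/=np.linalg.norm(d);p=r[:,2:].mean(0);n=np.array([-d[1],d[0]])
    return d,p,abs((r[0,2:]-r[1,2:])@n),np.degrees(np.arctan2(r[:,1],r[:,0]))
do,po,wo,ao=line(L);di,pi,wi,ai=line(I)
print("outer",do,po,wo,ao);print("inner",di,pi,wi,ai)
T=np.array(s["position"]);Rm=R.from_quat(s["ee_rot"])
def pr(x,y,z):return proj(W,T+Rm.apply([x,y,z]))
f=lambda q:[pr(q[0]+15,0,q[1]+15)[1]-226.5,pr(q[0]+15,0,q[1]-15)[1]-255,pr(q[0]-15,0,q[1]-15)[1]-320]
r=least_squares(f,[0,4]);print("guard x,z in tool",r.x,r.fun,"lateral u pred",pr(r.x[0]-15,0,r.x[1]-15),"obs",(331+436)/3,"front bottom u pred",pr(r.x[0]+15,0,r.x[1]+15),(362+405)/3)
print("green edges", [onz(W,p,105)[:2] for p in((156,174),(137,177))])
E
python3 fit.py
```

```text
[((np.int64(262), 2), (np.int64(281), 2)), ((np.int64(262), 16), (np.int64(280), 16)), ((np.int64(262), 30), (np.int64(280), 30)), ((np.int64(261), 44), (np.int64(280), 44)), ((np.int64(261), 58), (np.int64(279), 58))] [((162, np.int64(162)), (162, np.int64(179))), ((172, np.int64(159)), (172, np.int64(176))), ((182, np.int64(157)), (182, np.int64(174))), ((192, np.int64(154)), (192, np.int64(171))), ((202, np.int64(152)), (202, np.int64(169)))]
outer [0.24491397 0.9695448 ] [539.8895   18.35852] 10.159139 [75.79406 75.85244]
inner [0.9996028  0.02818364] [611.75543  82.63667] 10.299553 [1.515603  1.7144314]
guard x,z in tool [0.94787147 4.08369072] [-0.98348649  1.20179555 -0.41944364] lateral u pred [253.74697583 319.58055636] obs 255.66666666666666 front bottom u pred [253.92448526 225.51651351] 255.66666666666666
green edges [array([628.20689082,  84.20927103]), array([640.49428792,  83.35387036])]
```

>>> carry_out --pt "0 0 0.012 60 3 0 -1" --pt "0 0 0.012 120 6 0 -1" --pt "0 0 0.012 170 9 0 -1" --pt "0 0 0.012 190 9 5 -1" --pt "0 0 0.012 190 9 40 -1"

```text
clock: 6.25
position: [524.3, -59.5, 142.3]
ee_rot: [-0.617, 0.787, -0.002, 0.003]
contact_force: [0.4, 0.1, -0.9]
gripper_width: 28.7
grasp_force: 60.1
```

>>> carry_out --pt "0 0 0 0 0 31.4 -1" --pt "0 0 0 -7 0 31.4 -1" --pt "0 0 0 -7 0 31.4 -1" --pt "0 0 0 -7 0 31.4 -1"

```text
clock: 6.75
position: [525.5, -50.6, 110.4]
ee_rot: [-0.618, 0.786, -0.001, 0.001]
contact_force: [0.2, 0.2, -0.4]
gripper_width: 28.6
grasp_force: 60.1
```

```bash
cat > st.py <<'E'
from h import *
from bench import read_state
# wand model (world): inner dir e, bend etc.
def st():
    s=read_state();T=np.array(s["position"]);M=R.from_quat(s["ee_rot"])
    G=T+M.apply([0.95,0,4.0]);x=M.apply([1,0,0])
    print("t",round(s["clock"],2),"G",G.round(2),"head",np.degrees(np.arctan2(x[1],x[0])).round(2),"F",np.round(s["contact_force"],1),"M",np.round(s["wrist_torque"],2),"Ftool",M.inv().apply(s["contact_force"]).round(1),"tilt",M.apply([0,0,1]).round(3)[:2])
    tip=np.array([530.5,-24]);d=np.array([-.2385,-.971]);n=np.array([.971,-.2385])
    r=G[:2]-tip;print("along",(r@d).round(2),"lat",(r@n).round(2))
    return s,G
if __name__=="__main__": st()
E
python3 - <<'E'
from st import *
from bench import *
import cv2
s,G=st()
S,D=get_image("scene"),get_image("side")
crop=lambda im,p,w:cv2.resize(im["color"][int(p[1])-w*3//8:int(p[1])+w*3//8,int(p[0])-w//2:int(p[0])+w//2],(400,300),interpolation=cv2.INTER_CUBIC)
a=proj(S,[531,-30,105]);b=proj(D,[528,-30,105]);print(a,b,proj(S,[530.5,-24,105]),proj(D,[530.5,-24,105]))
cv2.imwrite("pics/d.png",np.hstack([crop(S,a,64),crop(D,b,64)]))
E
```

```text
t 6.75 G [525.33 -51.51 106.36] head -103.65 F [ 0.2  0.2 -0.4] M [0.01 0.02 0.01] Ftool [-0.3 -0.1  0.4] tilt [0.003 0.   ]
along 27.94 lat 1.54
[246.53830562 173.51953663] [259.73725836 207.43781881] [248.17577488 174.49434284] [260.30419268 205.85536785]
```

View pics/d.png

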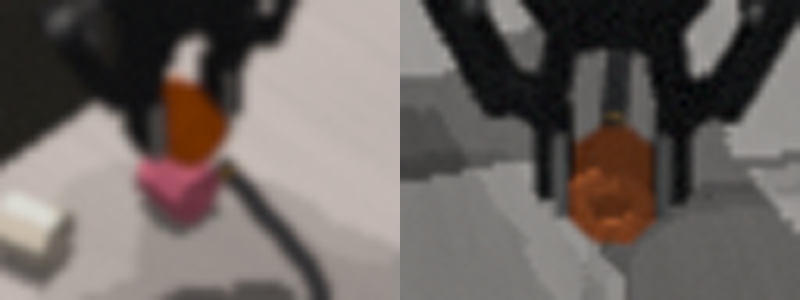

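>>> carry_out --pt "0 0 0 0 0.3 0 -1" --pt "0 0 0 0 0.3 0 -1" --pt "0 0 0 0 0.3 0 -1"

```text
clock: 7.22
position: [524.1, -51.0, 109.0]
ee_rot: [-0.618, 0.786, -0.0, 0.0]
contact_force: [0.5, -0.0, 0.0]
gripper_width: 28.4
grasp_force: 60.1
```

```bash
python3 st.py
```

```text
t 7.22 G [523.9  -51.89 104.98] head -103.7 F [ 0.5 -0.   0. ] M [-0.05 -0.    0.03] Ftool [-0.1 -0.5 -0. ] tilt [0. 0.]
along 28.66 lat 0.25
```

>>> carry_out --pt "0 0 0 -6 0.2 0 -1" --pt "0 0 0 -11 0.2 0 -1" --pt "0 0 0 -14 0.2 0 -1" --pt "0 0 0 -17 0.2 0 -1" --pt "0 0 0 -20 0.2 0 -1"

```text
clock: 7.85
position: [528.7, -31.2, 108.9]
ee_rot: [-0.618, 0.786, 0.0, -0.0]
contact_force: [-0.5, -0.0, -0.2]
gripper_width: 28.6
grasp_force: 60.1
```

```bash
python3 st.py
```

```text
t 7.85 G [528.5  -32.17 104.9 ] head -103.69 F [-0.5 -0.  -0.2] M [0.02 0.03 0.01] Ftool [0.1 0.5 0.2] tilt [-0. -0.]
along 8.41 lat 0.0
```

>>> carry_out --pt "0 0 0 -4 0 0 -1" --pt "0 0 0 -8 0 0 -1" --pt "0 0 0 -12 0 0 -1" --pt "0 0 0 -16 0 0 -1" --pt "0 0 0 -20 0 0 -1"

```text
clock: 8.48
position: [533.5, -11.8, 108.9]
ee_rot: [-0.618, 0.786, 0.0, 0.0]
contact_force: [-0.2, -0.9, -1.4]
gripper_width: 28.6
grasp_force: 60.1
```

```bash
python3 - <<'E'
from st import *
from bench import *
import cv2
s,G=st()
S,D=get_image("scene"),get_image("wrist")
crop=lambda im,p,w:cv2.resize(im["color"][int(p[1])-w*3//8:int(p[1])+w*3//8,int(p[0])-w//2:int(p[0])+w//2],(400,300),interpolation=cv2.INTER_CUBIC)
a=proj(S,[540,0,105]);b=(256,250)
cv2.imwrite("pics/e.png",np.hstack([crop(S,a,64),crop(D,b,160)]))
E
```

```text
t 8.47 G [533.25 -12.7  104.92] head -103.69 F [-0.2 -0.9 -1.4] M [0.02 0.01 0.01] Ftool [ 0.9 -0.   1.4] tilt [-0.  0.]
along -11.63 lat -0.03
```

View pics/e.png

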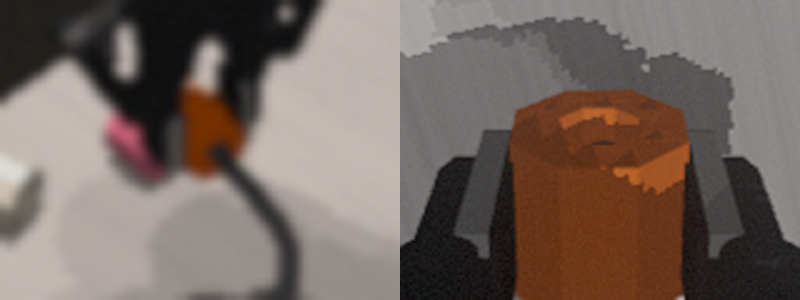

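The guard is on the wand: in the scene crop the leg enters its rear face at about (220,155), and the forces stay low. I'll slide on.

>>> carry_out --pt "0 0 0 -5 0 0 -1" --pt "0 0 0 -10 0 0 -1" --pt "0 0 0 -15 0 0 -1" --pt "0 0 0 -20 0 0 -1" --pt "0 0 0 -25 0 0 -1"

```text
clock: 9.2
position: [539.4, 12.6, 108.9]
ee_rot: [-0.618, 0.786, -0.0, 0.0]
contact_force: [-0.3, -0.1, -0.6]
gripper_width: 28.5
grasp_force: 60.1
```

```bash
python3 st.py
```

```text
t 9.2 G [539.22  11.71 104.92] head -103.69 F [-0.3 -0.1 -0.6] M [ 0.02 -0.02  0.06] Ftool [0.1 0.3 0.6] tilt [ 0. -0.]
along -36.75 lat -0.04
```

>>> carry_out --pt "0 0 0 0 1.5 0 -1" --pt "0 0 0 0 2.5 0 -1" --pt "0 0 0 0 2.5 0 -1"

```text
clock: 9.57
position: [537.0, 12.8, 109.0]
ee_rot: [-0.618, 0.786, -0.0, 0.0]
contact_force: [1.2, -0.1, -1.4]
gripper_width: 28.5
grasp_force: 60.0
```

```bash
python3 st.py
```

```text
t 9.57 G [536.82  11.88 105.04] head -103.7 F [ 1.2 -0.1 -1.4] M [ 0.04 -0.21 -0.02] Ftool [-0.2 -1.2  1.4] tilt [0.001 0.   ]
along -36.34 lat -2.42
```

>>> carry_out --pt "0 0 0 0 -1.5 0 -1" --pt "0 0 0 0 -3.5 0 -1" --pt "0 0 0 0 -5 0 -1" --pt "0 0 0 0 -5 0 -1"

```text
clock: 10.07
position: [540.9, 11.5, 108.6]
ee_rot: [-0.618, 0.787, 0.001, -0.001]
contact_force: [-2.1, 1.3, 0.3]
gripper_width: 28.8
grasp_force: 60.3
```

```bash
python3 st.py
```

```text
t 10.07 G [540.63  10.61 104.56] head -103.72 F [-2.1  1.3  0.3] M [ 0.23  0.76 -0.  ] Ftool [-0.7  2.3 -0.3] tilt [-0.002 -0.   ]
along -36.02 lat 1.58
```

```bash
echo '[541.7,11.6,256.31]' > cmd.json; cat > plan.py <<'E'
import sys,json
from h import *
from st import st
e=np.radians(1.2); C=np.array([595.25,32.06]); ro=np.array([-.971,.2385]); o=np.radians(76.2)
def cl(s): # centre line at arc length s from the tip
    s=np.atleast_1d(s)[:,None]; th=np.radians(166.2)-(s-70)/50
    out=C+50*ro+(s-70)*[np.cos(o),np.sin(o)]
    be=C+50*np.c_[np.cos(th),np.sin(th)]
    inn=C+50*np.array([-np.sin(e),np.cos(e)])+(s-70-65.45)*[np.cos(e),np.sin(e)]
    return np.where(s<70,out,np.where(s<135.45,be,inn))
def pose(s): # straight 30 mm sleeve fitted to the centre line
    P=cl(s+np.linspace(-15,15,31)); vx,vy,x,y=cv2.fitLine(P.astype(np.float32),cv2.DIST_L2,0,.001,.001).ravel().astype(float)
    d=np.array([vx,vy]); d*=np.sign(d@(P[-1]-P[0])); p=np.array([x,y]); ext=(P-p)@np.array([-d[1],d[0]]); p=p+np.array([-d[1],d[0]])*(ext.max()+ext.min())/2
    p=p+d*((P[15]-p)@d)
    return p,np.degrees(np.arctan2(-d[1],-d[0]))%360
def nearest(G):
    ss=np.arange(0,190,.25); D=[np.linalg.norm(pose(s)[0]-G) for s in ss]; i=int(np.argmin(D)); p,h=pose(ss[i]); d=-np.array([np.cos(np.radians(h)),np.sin(np.radians(h))]); return ss[i],(G-p)@[-d[1],d[0]],h
if __name__=="__main__":
    s,G=st(); print("station,lat(left of travel),head",nearest(G[:2]))
    c=json.load(open("cmd.json")); h0=np.radians(c[2]); X=np.array([np.cos(h0),np.sin(h0)]); Y=np.array([np.sin(h0),-np.cos(h0)])
    for q in sys.argv[1:]:
        p,h=pose(float(q)); hr=np.radians(h); T=p-.95*np.array([np.cos(hr),np.sin(hr)])-c[:2]
        tz=round(-(hr-h0),3); x,y=round(T@X,1),round(T@Y,1); print([0,0,tz,x,y,0,-1])
    if sys.argv[1:]: n=np.array(c[:2])+x*X+y*Y; json.dump([n[0],n[1],c[2]-np.degrees(tz)],open("cmd.json","w"))
E
python3 plan.py 38 42 46 50 54
```

```text
t 10.07 G [540.63  10.61 104.56] head -103.72 F [-2.1  1.3  0.3] M [ 0.23  0.76 -0.  ] Ftool [-0.7  2.3 -0.3] tilt [-0.002 -0.   ]
along -36.02 lat 1.58
station,lat(left of travel),head (np.float64(36.25), np.float64(-2.0643084164784136), np.float64(256.2004181048072))
[0, 0, np.float64(0.002), np.float64(-1.6), np.float64(2.9), 0, -1]
[0, 0, np.float64(0.002), np.float64(-5.6), np.float64(2.9), 0, -1]
[0, 0, np.float64(0.002), np.float64(-9.6), np.float64(2.9), 0, -1]
[0, 0, np.float64(0.002), np.float64(-13.6), np.float64(2.8), 0, -1]
[0, 0, np.float64(0.002), np.float64(-17.6), np.float64(2.8), 0, -1]
```

>>> carry_out --pt "0 0 0.002 -1.6 2.9 0 -1" --pt "0 0 0.002 -5.6 2.9 0 -1" --pt "0 0 0.002 -9.6 2.9 0 -1" --pt "0 0 0.002 -13.6 2.8 0 -1" --pt "0 0 0.002 -17.6 2.8 0 -1"

```text
clock: 10.7
position: [543.4, 29.8, 108.9]
ee_rot: [-0.617, 0.787, -0.0, 0.0]
contact_force: [0.4, -0.1, -0.6]
gripper_width: 28.5
grasp_force: 60.1
```

```bash
python3 plan.py 57 60 63 66 69
```

```text
t 10.7 G [543.16  28.85 104.91] head -103.8 F [ 0.4 -0.1 -0.6] M [-0.03  0.06 -0.03] Ftool [-0.  -0.4  0.6] tilt [0. 0.]
along -54.33 lat -0.31
station,lat(left of travel),head (np.float64(54.5), np.float64(-0.17037070843263913), np.float64(256.2000967366533))
[0, 0, np.float64(0.0), np.float64(-3.0), np.float64(0.0), 0, -1]
[0, 0, np.float64(0.003), np.float64(-6.0), np.float64(-0.0), 0, -1]
[0, 0, np.float64(0.011), np.float64(-9.0), np.float64(-0.2), 0, -1]
[0, 0, np.float64(0.025), np.float64(-12.0), np.float64(-0.3), 0, -1]
[0, 0, np.float64(0.048), np.float64(-15.0), np.float64(-0.6), 0, -1]
```

>>> carry_out --pt "0 0 0 -3 0 0 -1" --pt "0 0 0.003 -6 0 0 -1" --pt "0 0 0.011 -9 -0.2 0 -1" --pt "0 0 0.025 -12 -0.3 0 -1" --pt "0 0 0.048 -15 -0.6 0 -1"

```text
clock: 11.32
position: [547.4, 44.0, 108.9]
ee_rot: [-0.597, 0.802, 0.0, 0.0]
contact_force: [-0.9, -0.2, 0.2]
gripper_width: 28.5
grasp_force: 60.1
```

```bash
python3 plan.py 72 75 78 81
```

```text
t 11.32 G [547.15  43.1  104.93] head -106.65 F [-0.9 -0.2  0.2] M [ 0.02 -0.02 -0.05] Ftool [ 0.5  0.8 -0.2] tilt [-0.  0.]
along -69.13 lat 0.16
station,lat(left of travel),head (np.float64(69.25), np.float64(-0.06692651120586282), np.float64(253.31569473071957))
[0, 0, np.float64(0.031), np.float64(-2.9), np.float64(-0.1), 0, -1]
[0, 0, np.float64(0.071), np.float64(-5.9), np.float64(-0.4), 0, -1]
[0, 0, np.float64(0.119), np.float64(-8.8), np.float64(-0.8), 0, -1]
[0, 0, np.float64(0.173), np.float64(-11.7), np.float64(-1.3), 0, -1]
```

Forces stay under 1 N.

>>> carry_out --pt "0 0 0.031 -2.9 -0.1 0 -1" --pt "0 0 0.071 -5.9 -0.4 0 -1" --pt "0 0 0.119 -8.8 -0.8 0 -1" --pt "0 0 0.173 -11.7 -1.3 0 -1"

```text
clock: 11.82
position: [552.0, 54.9, 108.9]
ee_rot: [-0.525, 0.851, -0.0, -0.0]
contact_force: [-0.4, 0.3, -0.9]
gripper_width: 28.8
grasp_force: 60.1
```

```bash
python3 plan.py 84 87 90 93
```

```text
t 11.82 G [551.6   54.02 104.9 ] head -116.63 F [-0.4  0.3 -0.9] M [-0.07  0.01  0.07] Ftool [-0.1  0.5  0.9] tilt [-0. -0.]
along -80.79 lat 1.88
station,lat(left of travel),head (np.float64(81.25), np.float64(-0.029024244782710797), np.float64(243.23641772246356))
[0, 0, np.float64(0.059), np.float64(-2.9), np.float64(-0.1), 0, -1]
[0, 0, np.float64(0.119), np.float64(-5.9), np.float64(-0.5), 0, -1]
[0, 0, np.float64(0.179), np.float64(-8.8), np.float64(-0.9), 0, -1]
[0, 0, np.float64(0.239), np.float64(-11.6), np.float64(-1.6), 0, -1]
```

>>> carry_out --pt "0 0 0.059 -2.9 -0.1 0 -1" --pt "0 0 0.119 -5.9 -0.5 0 -1" --pt "0 0 0.179 -8.8 -0.9 0 -1" --pt "0 0 0.239 -11.6 -1.6 0 -1"

```text
clock: 12.32
position: [558.6, 64.5, 108.9]
ee_rot: [-0.42, 0.908, 0.0, -0.0]
contact_force: [0.1, 0.5, -0.7]
gripper_width: 28.6
grasp_force: 60.1
```

```bash
python3 plan.py 96 99 102 105
```

```text
t 12.32 G [557.98  63.8  104.88] head -130.34 F [ 0.1  0.5 -0.7] M [-0.03 -0.06 -0.01] Ftool [-0.4  0.3  0.7] tilt [-0. -0.]
along -91.8 lat 5.75
station,lat(left of travel),head (np.float64(93.25), np.float64(0.06686911598362501), np.float64(229.55713488273787))
[0, 0, np.float64(0.06), np.float64(-2.9), np.float64(-0.1), 0, -1]
[0, 0, np.float64(0.12), np.float64(-5.9), np.float64(-0.5), 0, -1]
[0, 0, np.float64(0.18), np.float64(-8.8), np.float64(-1.0), 0, -1]
[0, 0, np.float64(0.24), np.float64(-11.6), np.float64(-1.6), 0, -1]
```

>>> carry_out --pt "0 0 0.06 -2.9 -0.1 0 -1" --pt "0 0 0.12 -5.9 -0.5 0 -1" --pt "0 0 0.18 -8.8 -1.0 0 -1" --pt "0 0 0.24 -11.6 -1.6 0 -1"

```text
clock: 12.82
position: [567.3, 72.4, 108.9]
ee_rot: [-0.308, 0.951, 0.0, -0.0]
contact_force: [0.5, 0.4, 0.0]
gripper_width: 28.4
grasp_force: 60.1
```

```bash
python3 plan.py 108 111 114 117
```

```text
t 12.82 G [566.56  71.8  104.87] head -144.09 F [0.5 0.4 0. ] M [ 0.01 -0.05  0.05] Ftool [-0.7  0.1 -0. ] tilt [-0. -0.]
along -101.62 lat 12.17
station,lat(left of travel),head (np.float64(105.25), np.float64(0.12536876815619075), np.float64(215.80661385814108))
[0, 0, np.float64(0.06), np.float64(-2.9), np.float64(-0.2), 0, -1]
[0, 0, np.float64(0.12), np.float64(-5.9), np.float64(-0.5), 0, -1]
[0, 0, np.float64(0.18), np.float64(-8.8), np.float64(-1.0), 0, -1]
[0, 0, np.float64(0.24), np.float64(-11.6), np.float64(-1.7), 0, -1]
```

>>> carry_out --pt "0 0 0.06 -2.9 -0.2 0 -1" --pt "0 0 0.12 -5.9 -0.5 0 -1" --pt "0 0 0.18 -8.8 -1.0 0 -1" --pt "0 0 0.24 -11.6 -1.7 0 -1"

```text
clock: 13.32
position: [577.2, 77.8, 108.6]
ee_rot: [-0.192, 0.981, 0.0, -0.001]
contact_force: [-1.2, -0.1, -0.1]
gripper_width: 28.3
grasp_force: 60.1
```

```bash
python3 plan.py 120 123 126 129
```

```text
t 13.32 G [576.31  77.48 104.62] head -157.85 F [-1.2 -0.1 -0.1] M [0.21 0.27 0.01] Ftool [1.2 0.4 0.1] tilt [-0.001 -0.   ]
along -109.46 lat 20.28
station,lat(left of travel),head (np.float64(116.75), np.float64(0.3222534575056806), np.float64(202.62749374377665))
[0, 0, np.float64(0.06), np.float64(-2.9), np.float64(-0.1), 0, -1]
[0, 0, np.float64(0.119), np.float64(-5.8), np.float64(-0.4), 0, -1]
[0, 0, np.float64(0.176), np.float64(-8.7), np.float64(-0.9), 0, -1]
[0, 0, np.float64(0.227), np.float64(-11.6), np.float64(-1.5), 0, -1]
```

>>> carry_out --pt "0 0 0.06 -2.9 -0.1 0 -1" --pt "0 0 0.119 -5.8 -0.4 0 -1" --pt "0 0 0.176 -8.7 -0.9 0 -1" --pt "0 0 0.227 -11.6 -1.5 0 -1"

```text
clock: 13.82
position: [588.5, 81.1, 108.6]
ee_rot: [-0.08, 0.997, 0.0, -0.001]
contact_force: [-1.5, 1.5, 0.4]
gripper_width: 28.9
grasp_force: 60.1
```

```bash
python3 plan.py 132 134.5 137
```

```text
t 13.82 G [587.54  80.9  104.59] head -170.84 F [-1.5  1.5  0.4] M [0.34 0.3  0.01] Ftool [ 1.2  1.7 -0.4] tilt [-0.001  0.   ]
along -115.47 lat 30.37
station,lat(left of travel),head (np.float64(128.75), np.float64(0.4763116422584014), np.float64(189.55941763926634))
[0, 0, np.float64(0.044), np.float64(-3.0), np.float64(-0.0), 0, -1]
[0, 0, np.float64(0.074), np.float64(-5.4), np.float64(-0.1), 0, -1]
[0, 0, np.float64(0.098), np.float64(-7.9), np.float64(-0.3), 0, -1]
```

>>> carry_out --pt "0 0 0.044 -3.0 0.5 0 -1" --pt "0 0 0.074 -5.4 0.4 0 -1" --pt "0 0 0.098 -7.9 0.2 0 -1"

```text
clock: 14.2
position: [596.8, 82.2, 108.9]
ee_rot: [-0.032, 0.999, -0.0, -0.0]
contact_force: [0.7, -0.4, 0.1]
gripper_width: 28.3
grasp_force: 60.1
```

```bash
sed -i 's/595.25,32.06/595.37,32.56/' plan.py; python3 - <<'E'
import json;c=json.load(open("cmd.json"));c[0]-=.08;c[1]+=.5;json.dump(c,open("cmd.json","w"));print(c)
E
python3 plan.py 140 143 146
```

```text
[596.6319676396167, 82.10035921577018, 183.7162473569247]
t 14.2 G [595.86  82.13 104.87] head -176.37 F [ 0.7 -0.4  0.1] M [ 0.05 -0.03 -0.  ] Ftool [-0.7 -0.5 -0.1] tilt [-0. -0.]
along -118.64 lat 38.15
station,lat(left of travel),head (np.float64(137.0), np.float64(0.06889285242318413), np.float64(183.6976737910737))
[0, 0, np.float64(0.022), np.float64(-3.2), np.float64(0.1), 0, -1]
[0, 0, np.float64(0.035), np.float64(-6.2), np.float64(0.1), 0, -1]
[0, 0, np.float64(0.042), np.float64(-9.2), np.float64(0.0), 0, -1]
```

>>> carry_out --pt "0 0 0.022 -3.2 0.1 0 -1" --pt "0 0 0.035 -6.2 0.1 0 -1" --pt "0 0 0.042 -9.2 0 0 -1" --pt "0 0 0.042 -9.2 0 0 -1"

```text
clock: 14.7
position: [606.1, 82.7, 108.8]
ee_rot: [-0.011, 1.0, 0.0, 0.0]
contact_force: [-0.5, -0.4, -1.3]
gripper_width: 28.5
grasp_force: 60.1
```

```bash
python3 plan.py
```

```text
t 14.7 G [605.13  82.71 104.85] head -178.71 F [-0.5 -0.4 -1.3] M [-0.05 -0.01 -0.02] Ftool [ 0.5 -0.4  1.3] tilt [0. 0.]
along -121.42 lat 47.01
station,lat(left of travel),head (np.float64(146.25), np.float64(-0.0010258267065946243), np.float64(181.31279816266812))
```

>>> carry_out --pt "0 0 0 -1.5 0 0 -1" --pt "0 0 0 -3 0 0 -1" --pt "0 0 0 -4 0 0 -1" --pt "0 0 0 -4 0 0 -1"

```text
clock: 15.2
position: [609.9, 82.8, 108.9]
ee_rot: [-0.011, 1.0, 0.0, -0.0]
contact_force: [-0.5, 0.5, -0.2]
gripper_width: 28.2
grasp_force: 60.1
```

```bash
python3 plan.py
```

```text
t 15.2 G [608.96  82.82 104.89] head -178.7 F [-0.5  0.5 -0.2] M [ 0.02 -0.03 -0.03] Ftool [0.5 0.6 0.2] tilt [-0.  0.]
along -122.44 lat 50.71
station,lat(left of travel),head (np.float64(150.0), np.float64(-0.03125322710370063), np.float64(181.2005186892448))
```

>>> carry_out --pt "0 0 0 -1 0 0 -1" --pt "0 0 0 -2 0 0 -1" --pt "0 0 0 -3 0 0 -1" --pt "0 0 0 -3 0 0 -1"

```text
clock: 15.7
position: [613.0, 82.9, 108.9]
ee_rot: [-0.011, 1.0, 0.0, 0.0]
contact_force: [-0.8, -0.5, -0.2]
gripper_width: 28.8
grasp_force: 60.1
```

>>> carry_out --pt "0 0 0 -1 0 0 -1" --pt "0 0 0 -2 0 0 -1" --pt "0 0 0 -2 0 0 -1"

```text
clock: 16.08
position: [614.9, 82.9, 108.9]
ee_rot: [-0.011, 1.0, -0.0, -0.0]
contact_force: [-0.0, 0.4, -1.0]
gripper_width: 28.9
grasp_force: 60.1
```

>>> carry_out --pt "0 0 0 -1 0 0 -1" --pt "0 0 0 -2 0 0 -1" --pt "0 0 0 -2 0 0 -1"

```text
clock: 16.45
position: [616.7, 82.9, 108.8]
ee_rot: [-0.011, 1.0, -0.0, -0.0]
contact_force: [-0.2, 0.0, -0.5]
gripper_width: 28.7
grasp_force: 60.1
```

>>> carry_out --pt "0 0 0 -1 0 0 -1" --pt "0 0 0 -2 0 0 -1" --pt "0 0 0 -2 0 0 -1"

```text
clock: 16.82
position: [616.9, 82.7, 108.3]
ee_rot: [-0.011, 1.0, -0.0, -0.002]
contact_force: [-6.1, 0.0, 0.9]
gripper_width: 28.4
grasp_force: 60.4
```

Contact is felt at 6 N. I'll hold it.

>>> carry_out --pt "0 0 0 0 0 0 -1" --pt "0 0 0 0 0 0 -1" --pt "0 0 0 0 0 0 -1" --pt "0 0 0 0 0 0 -1"

```text
clock: 17.32
position: [616.8, 82.7, 108.3]
ee_rot: [-0.011, 1.0, -0.0, -0.002]
contact_force: [-6.0, -0.4, 1.9]
gripper_width: 28.8
grasp_force: 60.3
```

>>> carry_out --pt "0 0 0 1 0 0 -1" --pt "0 0 0 1.8 0 0 -1" --pt "0 0 0 1.8 0 0 -1"

```text
clock: 17.7
position: [616.8, 82.9, 108.6]
ee_rot: [-0.011, 1.0, -0.0, -0.0]
contact_force: [-2.7, 0.1, -1.4]
gripper_width: 28.7
grasp_force: 60.0
```

>>> carry_out --pt "0 0 0 0 0 0 -0.2" --pt "0 0 0 0 0 0 -0.1" --pt "0 0 0 0 0 0 0.1" --pt "0 0 0 0 0 0 0.2" --pt "0 0 0 0 0 0 0.2"

```text
clock: 18.32
position: [617.2, 83.0, 109.0]
ee_rot: [-0.011, 1.0, 0.0, 0.0]
contact_force: [0.3, -0.2, -0.0]
gripper_width: 51.2
grasp_force: 0.0
```

>>> carry_out --pt "0 0 0 0 0 -15 0.2" --pt "0 0 0 0 0 -40 0.2" --pt "0 0 0 0 0 -80 0.2" --pt "0 0 0 20 0 -110 0.2" --pt "0 0 0 20 0 -110 0.2"

```text
clock: 18.95
position: [597.9, 82.9, 223.5]
ee_rot: [-0.012, 1.0, 0.001, 0.004]
contact_force: [0.7, -0.0, 1.0]
gripper_width: 50.9
grasp_force: 0.0
```

```bash
python3 - <<'E'
from h import *
from bench import *
W,S,D=[get_image(n) for n in("wrist","scene","side")]
s=read_state();print(s["clock"],s["position"],s["contact_force"])
crop=lambda im,p,w:cv2.resize(im["color"][int(p[1])-w*3//8:int(p[1])+w*3//8,int(p[0])-w//2:int(p[0])+w//2],(400,300),interpolation=cv2.INTER_CUBIC)
cv2.imwrite("pics/f.png",np.hstack([cv2.resize(W["color"],(400,300)),crop(D,proj(D,[615,83,105]),80)]))
print(tri(S,blobs(mask(S["color"],6,14)[190:240,230:270],5)[0][1]+np.array([230,190]) if 0 else proj(S,[616,83,105]),D,proj(D,[616,83,105]))[1])
for n,i in(("S",S),("D",D)): print(n,[b for b in blobs(mask(i["color"],5,16,110,40),20) if b[0]<700],proj(i,[616,83,105]))
E
```

```text
19.1 [596.82965631  82.50593971 218.66833849] [ 0.0775082  -1.08209122 -0.08216567]
1.6077746776921858e-13
S [(np.int32(226), [74.5, 21.8], [67, 0, 17, 46]), (np.int32(31), [183.0, 1.1], [179, 0, 12, 4]), (np.int32(125), [326.6, 188.3], [319, 178, 17, 21]), (np.int32(138), [254.9, 211.2], [246, 204, 16, 16]), (np.int32(174), [268.6, 326.4], [257, 314, 29, 31])] [254.10206754 211.4470967 ]
D [(np.int32(71), [235.5, 48.3], [230, 42, 10, 15]), (np.int32(394), [238.0, 75.1], [229, 63, 20, 24]), (np.int32(286), [238.6, 96.2], [230, 88, 19, 17]), (np.int32(307), [348.6, 144.5], [333, 138, 32, 14]), (np.int32(150), [285.7, 179.4], [279, 174, 14, 12])] [284.96247963 178.99683669]
```

View pics/f.png

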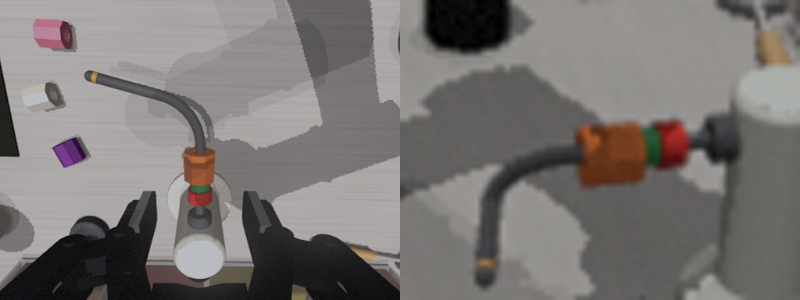

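The guard sits on the inner leg against the green buffer: wrist view (199,166), side crop (612,155). The gripper is clear of it.

>>> carry_out --pt "0 0 0 0 0 0 0.2" --pt "0 0 0 0 0 0 0.2" --pt "0 0 0 0 0 0 0.2"

```text
clock: 19.48
position: [597.1, 82.5, 218.3]
ee_rot: [-0.011, 1.0, -0.0, -0.001]
contact_force: [0.1, -0.2, -0.7]
gripper_width: 51.2
grasp_force: 0.0
```

```bash
python3 -c "
from bench import *
print(job_done())"
```

```text
the job is handed in; nothing more can be done
None
```

The orange guard is threaded round the bend and was pressed home against the green buffer at about 6 N, then released and left there; I handed the job in at about 19.5 s, and no verdict came back.

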